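File left- and right-hand lens mounts in their own trays

TASK

The two loose lens mounts on the bench are a left-hand one and its mirror image. Slide each along the bench, toe first (the end of the foot away from the lens), into the tray of its own hand - the one whose overhanging rail is on the same side as the mount's tongue and which already stores a mount like it - until the toe is fully home against the stored mount. Their lenses are already aligned, so do not lift or tip the mounts, and leave the timer, felt pen, vial and tape roll where they are.

Things in the scene. Friction and masses are not known exactly. Their poses are not given: they have to be found in the camera images.
- mount_left: loose left-hand lens mount, dark metal, about 0.25 kg, slides at 1 to 4 N. Origin: centre of its foot's underside; x to the toe, y left, z up. Foot 60 (x) x 56 (y) x 8 mm. Tongue: bare left strip of foot, y +12 to +28 mm, light slot in it. Rib 20 mm high on the right edge, brass thumbscrew on top of the lens plate, to 63 mm height. Centre of mass about 5 mm behind, 2 mm right of origin
- mount_left_rear (a point): on mount_left: middle of the flat rear face of its upright lens plate, 30 mm behind the origin, 8 mm right of it, 20 mm up; same axes. The plate is 8 mm thick, flush with the foot's rear edge, 54 mm high, 40 mm wide (y +12 to -28 mm in the mount's frame) and has a 28 mm lens; push here
- tray_left: tray for left-hand mounts, fixed, grey steel, 150 (x) x 74 mm (y). Origin: centre, at bench level; x from the mouth to the closed end, y left. Floor 2 mm up, ramp at x -75 to -63. Inside y +-31 mm. Right wall plain, 14 mm high; left an aluminium rail 16.5 mm high overhangs y +20 to +31 mm from 12.5 mm up, x -55 mm inward: only the tongue passes under
- tray_left_home (a point): on the floor of tray_left: where the origin of a mount lies when fully home, toe against the left-hand mount stored fixed at the far end (3 mm play sideways); axes as the tray. 20.5 mm mouth-side of the tray's origin, so the pushed mount's rear face ends 30 mm before this point
- tray_left_mouth (a point): middle of the mouth of tray_left, at bench level, outer end of the ramp, 75 mm before the tray's origin; axes as the tray. Flared walls here are 76 mm apart inside, 90 mm outside, and narrow to 62 mm over the next 20 mm
- mount_right: loose right-hand lens mount, dark metal, about 0.25 kg, slides at 1 to 4 N. Origin: centre of its foot's underside; x to the toe, y left, z up. Foot 60 (x) x 56 (y) x 8 mm. Tongue: bare right strip of foot, y -12 to -28 mm, light slot in it. Rib 20 mm high on the left edge, brass thumbscrew on top of the lens plate, to 63 mm height. Centre of mass about 5 mm behind, 2 mm left of origin
- mount_right_rear (a point): on mount_right: middle of the flat rear face of its upright lens plate, 30 mm behind the origin, 8 mm left of it, 20 mm up; same axes. The plate is 8 mm thick, flush with the foot's rear edge, 54 mm high, 40 mm wide (y -12 to +28 mm in the mount's frame) and has a 28 mm lens; push here
- tray_right: tray for right-hand mounts, fixed, grey steel, 150 (x) x 74 mm (y). Origin: centre, at bench level; x from the mouth to the closed end, y left. Floor 2 mm up, ramp at x -75 to -63. Inside y +-31 mm. Left wall plain, 14 mm high; right an aluminium rail 16.5 mm high overhangs y -20 to -31 mm from 12.5 mm up, x -55 mm inward: only the tongue passes under
- tray_right_home (a point): on the floor of tray_right: where the origin of a mount lies when fully home, toe against the right-hand mount stored fixed at the far end (3 mm play sideways); axes as the tray. 20.5 mm mouth-side of the tray's origin, so the pushed mount's rear face ends 30 mm before this point
- tray_right_mouth (a point): middle of the mouth of tray_right, at bench level, outer end of the ramp, 75 mm before the tray's origin; axes as the tray. Flared walls here are 76 mm apart inside, 90 mm outside, and narrow to 62 mm over the next 20 mm
- timer: bystander: white bench timer 55 x 65 x 18 mm; origin under its centre
- marker: bystander: felt pen with black cap, 133 mm long, 14 mm thick; origin under its centre
- vial: bystander: screw vial with blue cap, 24 mm across, 50 mm high; origin under its centre
- tape: bystander: roll of cream label tape lying flat, 68 mm across, 19 mm high; origin under its centre

How it is judged:
At the end, for the whole second after the job is handed in: Each mount stands at rest on the floor of the tray of its own hand, toe inward, tongue under the rail, its toe within 5 mm of touching the mount stored there (x of mount_left in the frame of tray_left between -0.0255 and -0.016 m and y of mount_left in the frame of tray_left between -0.006 and 0.006 m and x of tray_left in the frame of mount_left above 0 m and height (world z) of each of mount_left, mount_right below 0.006 m and angle between each of mount_left, mount_right's own z axis and vertical below 0.08 rad and linear speed of each of mount_left, mount_right below 0.01 m/s and x of mount_right in the frame of tray_right between -0.0255 and -0.016 m and y of mount_right in the frame of tray_right between -0.006 and 0.006 m and x of tray_right in the frame of mount_right above 0 m).
It fails at once if a mount is lifted more than 20 mm off the bench (height (world z) of any of mount_left, mount_right above 0.02 m).
It fails at once if a mount is tipped by more than about 25 degrees (angle between any of mount_left, mount_right's own z axis and vertical above 0.45 rad).
It fails at once if the timer, felt pen, vial or tape roll is moved more than 30 mm (distance of any of timer, marker, vial, tape from where it was at the start of the episode above 0.03 m).
It also fails if it takes over 67 s, if anything falls off the work surface, if the arm or the gripper's body presses on something with over 40 N, if the wrist force passes 120 N, or if a joint passes its speed limit or range.

ROBOT

A 7-joint arm with a two-finger parallel gripper is mounted at the origin on a cart in front of the work surface, level with it; the furniture and walls round the work are solid. World frame = base frame: x ahead of the robot, y to its left, z up, the work surface at z = 0. Lengths are in m, angles in rad, forces in N, time in s.
With the tool pointing down it reaches from about 0.425 to 0.8 m from the base axis. Payload 8.3 kg.
Tool frame: the origin (TCP) lies midway between the tips of the shut fingers; the grasp point (between the pads) lies 19 mm behind it (ctrl.grip_depth is the distance from the TCP to the grasp point, in m); z points along the fingers, y is the line along which they close (so a half turn about z gives the same grasp; the last joint's range is limited). The gripper opens to 85 mm and grips with 20 to 120 N. Pads are 22 mm wide; open, the fingers measure 114 mm over their backs; the gripper's body (76 mm by 85 mm) begins 54 mm behind the grasp point. The pads swing forward as they close: fully open they stand 13 mm farther back than shut.
Start: joints at [-1.308, 0.383, 0.016, 1.37, -0.006, 1.388, -0.046], TCP at [0.2, 0.592, 0.191] pointing down, gripper open.
Joint ranges: [-2.95, 2.95], [-0.25, 2.06], [-1.52, 1.56], [0.18, 2.33], [-1.44, 4.58], [0.02, 2.06], [-3.01, 3.01]. Speed limits (rad/s): [2.39, 2.39, 3.01, 3.01, 3.14, 3.14, 3.14].

INTERFACE

Orientations are given as a unit quaternion [w, x, y, z].
In Python, from rig import ctrl gives the robot as it stands. The module is installed in compiled form; this text tells all that it offers.
- The arm moves only by the shell command python3 -m jog 'ROWS' [FORCE]. ROWS is JSON, a list of rows, each an object of numbers: "tx", "ty", "tz": the shift along the tool's x, y, z in mm; "ax", "ay", "az": the turn, a rotation vector about the tool's x, y, z in rad; "jaw": the finger opening in mm, from 0 to 85.4. In form: [{"tx": .., "ty": .., "tz": .., "ax": .., "ay": .., "az": .., "jaw": ..}, ...]. A call has 1 to 20 rows; each row is the pose to reach, as a shift and turn from the pose commanded when the call began, along the tool's axes at that moment; what a row does not reach only later rows make up. A row lasts 1/12 s, in which the tool goes at most 41.7 mm and 7.16 degrees, less where a joint would pass 70% of its speed; a pose out of reach is approached as far as the arm can. A call with a gripper value outside its range is refused whole. The fingers move at their own pace and stop on an object; FORCE is the grip in N (left out, the last holds). Time passes only in rows, so rows that repeat a pose let the fingers close. It gives the time, the measured TCP pose, the force, the opening and the grip force at its end, in the units of the state.
- ctrl.read_state(): the state, without advancing time (a new reading comes with each control period).
- ctrl.get_image(name): name is "side" or "top"; returns a dict with "color" (420x560x3 uint8, blue, green, red), "depth" (420x560 float32, m along the optical axis (not along the pixel's ray), 0 where there is no reading), "vfov" (degrees; the focal length in pixels is half the picture's height over the tangent of half this angle, whatever the lens; pixels are square), "cx", "cy" (the principal point, pixels), "k1" (the pictures are not rectified: a ray, as slopes to the right and down, at radius r is drawn at 1 + k1 r^2 times it, then the intrinsics apply), "rvec" (rotation vector, rad) and "tvec" (3), from world to camera coordinates, as OpenCV has them. Camera axes: x right, y down, z forward; pixel columns grow to the right and rows downward; lengths in m; the calibration is good to about 2 mm. A picture is of the moment at which its call begins.
- ctrl.finish_job(): hands the job in; it is judged then, once.
Trained networks look in a picture, given as the dict that the camera call returned (one of the last four; its "shot" number tells which), for a name from the list of things; names that differ only in an ending like _2 or _b are one class to them, and where a whole thing is asked for, a point or a joint stands for the part that bears it (a point fixed in the world has none). Each returns a list of dicts, best first, with "conf" (0 to 1); they miss things now and then, are a little off and sometimes report something else, mostly with a low value. They report only what shows in the picture. A call takes as long as a camera call.
- ctrl.find_in(name, picture): "point" ([column, row] in pixels, amid what is visible of it).
- ctrl.place_of(name, picture): "point" ([column, row] in pixels: a listed point, or the origin of a listed thing).
The state is a dict: "time_s": time; "joint_pos": joint angles; "qd": joint speeds; "tau": joint torques, N m; "position": TCP position; "tool_rot": TCP orientation; "wrist_force": force on the tool from outside, world axes, zero at the start; "torque": the same for the moment, N m; "grip_width": finger opening in m; "grasp_force": force on a finger pad.
Only numpy, scipy, OpenCV 4.12 (cv2) and the standard library are available. Lean on these libraries where they do the work, as an engineer would, in place of code of your own. Each camera call takes 0.05 s, during which the arm holds its last target. There are 200 camera calls.

## Working session

There is one attempt and no reset: what is moved stays moved. The work goes in short steps, Python scripts to look and compute and a shell command to move; the robot and the scene stay as the last step left them, time stands still between calls to the robot, and variables do not carry over. Pictures are saved under pics/ and viewed, at most 10 in all, crops included, and the job is handed in when it is done.

```bash
mkdir -p pics; cat > h.py <<'E'
import numpy as np, cv2
from rig import ctrl
def K(p):
    h=p["color"].shape[0]; f=h/2/np.tan(np.radians(p["vfov"])/2)
    return np.array([[f,0,p["cx"]],[0,f,p["cy"]],[0,0,1]]), np.array([p["k1"],0,0,0,0.])
def on_plane(p,uv,z):
    k,d=K(p); n=cv2.undistortPoints(np.array([[uv]],float),k,d)[0,0]
    R=cv2.Rodrigues(np.array(p["rvec"],float))[0]; t=np.array(p["tvec"],float).ravel()
    o=-R.T@t; r=R.T@np.array([n[0],n[1],1]); return o+r*(z-o[2])/r[2]
def proj(p,X):
    k,d=K(p); return cv2.projectPoints(np.array(X,float).reshape(-1,3),np.array(p["rvec"],float),np.array(p["tvec"],float),k,d)[0].reshape(-1,2)
Z={"mount_left":0,"mount_left_rear":.02,"tray_left":0,"tray_left_home":.002,"tray_left_mouth":0,"timer":0,"marker":0,"vial":0,"tape":0}
for n in list(Z): Z[n.replace("left","right")]=Z[n]
def locate(names=Z,cams=("top","side")):
    for c in cams:
        p=ctrl.get_image(c); cv2.imwrite(f"pics/{c}_{p['shot']}.png",p["color"])
        for n in names:
            print(c,p["shot"],n,[(round(q["conf"],2),np.round(q["point"]).astype(int).tolist(),(on_plane(p,q["point"],Z[n])[:2]*1000).round().tolist()) for q in ctrl.place_of(n,p)[:3]])
E
python3 -c "
from h import *
locate(); s=ctrl.read_state(); print(s['time_s'],s['position'],s['tool_rot'],s['wrist_force'])"; ls pics
```

```text
top 1 mount_left [(0.81, [378, 253], [423.0, -411.0]), (0.33, [279, 249], [432.0, -137.0])]
top 1 mount_left_rear [(0.7, [382, 262], [398.0, -420.0]), (0.33, [373, 195], [584.0, -397.0])]
top 1 tray_left [(0.6, [335, 193], [592.0, -292.0])]
top 1 tray_left_home [(0.65, [334, 202], [565.0, -289.0])]
top 1 tray_left_mouth [(0.96, [332, 224], [504.0, -284.0]), (0.57, [377, 255], [419.0, -408.0])]
top 1 timer [(0.78, [330, 138], [753.0, -279.0]), (0.52, [153, 247], [434.0, 214.0])]
top 1 marker [(0.65, [152, 247], [436.0, 216.0])]
top 1 vial [(0.54, [419, 191], [600.0, -533.0])]
top 1 tape [(0.74, [433, 240], [462.0, -567.0])]
top 1 mount_right [(0.94, [277, 250], [431.0, -131.0])]
top 1 mount_right_rear [(0.62, [280, 262], [397.0, -138.0])]
top 1 tray_right [(0.62, [375, 190], [601.0, -406.0])]
top 1 tray_right_home [(0.64, [374, 196], [585.0, -403.0])]
top 1 tray_right_mouth [(0.56, [373, 218], [523.0, -401.0])]
side 2 mount_left [(0.96, [265, 289], [417.0, -402.0])]
side 2 mount_left_rear [(0.73, [258, 289], [392.0, -421.0]), (0.59, [212, 233], [390.0, -135.0]), (0.26, [330, 270], [57
[... 191 characters left out ...]
side 2 timer [(0.52, [366, 235], [765.0, -283.0])]
side 2 marker [(0.66, [188, 185], [443.0, 253.0]), (0.49, [309, 279], [525.0, -404.0])]
side 2 vial [(0.77, [374, 304], [602.0, -549.0])]
side 2 tape [(0.66, [320, 327], [460.0, -570.0])]
side 2 mount_right [(0.76, [234, 238], [443.0, -152.0])]
side 2 mount_right_rear [(0.95, [213, 235], [387.0, -147.0])]
side 2 tray_right [(0.65, [336, 268], [604.0, -393.0])]
side 2 tray_right_home [(0.56, [328, 272], [578.0, -399.0])]
side 2 tray_right_mouth [(0.72, [309, 278], [527.0, -403.0])]
1.5 [0.20000503 0.59211953 0.19149334] [-3.47311999e-05  1.62171783e-01  9.86762540e-01 -1.91634957e-05] [-0.69002834  0.57024174  0.18889514]
side_2.png
top_1.png
```

```bash
python3 -c "
import cv2
a=cv2.imread('pics/top_1.png')[110:300,130:460]; cv2.imwrite('pics/a.png',cv2.resize(a,(792,456),interpolation=cv2.INTER_CUBIC))
a=cv2.imread('pics/side_2.png')[170:350,170:430]; cv2.imwrite('pics/b.png',cv2.resize(a,(780,540),interpolation=cv2.INTER_CUBIC))"
```

```text
(no output)
```

View pics/a.png

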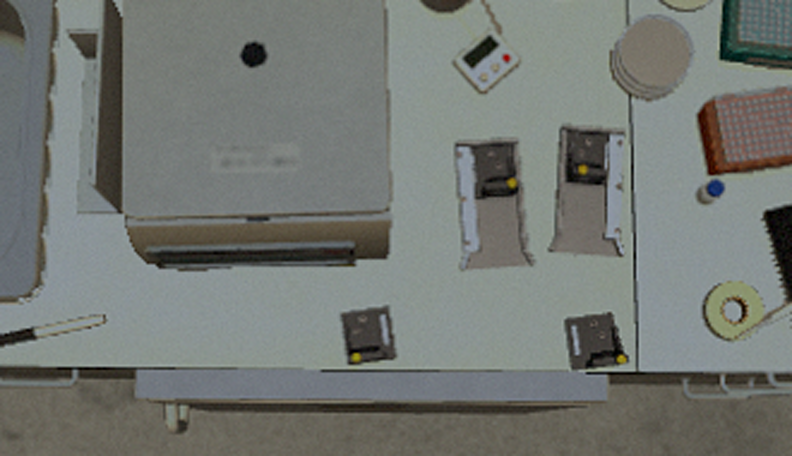

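View pics/b.png

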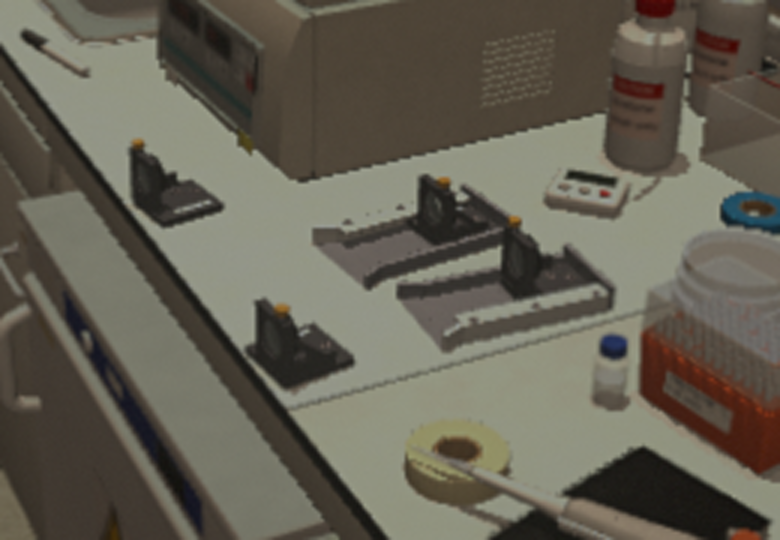

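```bash
cat > fit.py <<'E'
from h import *
from scipy.optimize import minimize
def boxes(s): # s=+1 left, -1 right ; (x0,x1,y0,y1,z0,z1)
    b=[(-30,30,-28,28,0,8),(-30,-22,-28,12,0,54),(-22,20,-28,-22,0,20)]
    return [(a,c,min(s*d,s*e),max(s*d,s*e),f,g) for a,c,d,e,f,g in b]
def hulls(p,pose,s,z0=0):
    x,y,th=pose; c,n=np.cos(th),np.sin(th); out=[]
    for a,b,d,e,f,g in boxes(s):
        P=np.array([[X,Y,Zz] for X in(a,b) for Y in(d,e) for Zz in(f,g)])/1000.
        W=np.c_[x+c*P[:,0]-n*P[:,1],y+n*P[:,0]+c*P[:,1],P[:,2]+z0]
        out.append(cv2.convexHull(proj(p,W).astype(np.float32)))
    return out
S=8
def fit(pics,pose,s,z0=0,thr=95,show=None):
    data=[]
    for p in pics:
        c=proj(p,[pose[0],pose[1],.02])[0].astype(int); u,v=c-32
        im=cv2.resize(p["color"][v:v+64,u:u+64],None,fx=S,fy=S,interpolation=cv2.INTER_LINEAR)
        g=cv2.GaussianBlur(im.max(2),(9,9),0)
        # limit to near the guess
        near=np.zeros(g.shape,np.uint8)
        for h in hulls(p,pose,s,z0): cv2.fillConvexPoly(near,((h-[u,v]+.5)*S-.5).astype(int),1)
        near=cv2.dilate(near,np.ones((8*S+1,8*S+1)))
        data.append((p,(u,v),((g<thr)&(near>0)).astype(np.uint8),im))
    def rend(p,o,q):
        m=np.zeros((64*S,64*S),np.uint8)
        for h in hulls(p,q,s,z0): cv2.fillConvexPoly(m,((h-np.array(o)+.5)*S-.5).round().astype(np.int32),1)
        return m
    def cost(q):
        q=[q[0]/1000,q[1]/1000,q[2]/100]; t=0
        for p,o,m,_ in data:
            r=rend(p,o,q); t+=1-(r&m).sum()/((r|m).sum()+1)
        return t/len(data)
    q0=np.array([pose[0]*1000,pose[1]*1000,pose[2]*100])
    for k in (10,4):
        r=minimize(cost,q0,method="Nelder-Mead",options=dict(initial_simplex=[q0,q0+[k,0,0],q0+[0,k,0],q0+[0,0,2*k]],xatol=.1,fatol=1e-5)); q0=r.x
    if show:
        ims=[]
        for p,o,m,im in data:
            im=im.copy(); 
            for h in hulls(p,[q0[0]/1000,q0[1]/1000,q0[2]/100],s,z0): cv2.polylines(im,[((h-np.array(o)+.5)*S-.5).astype(np.int32)],True,(0,255,0),1)
            cs,_=cv2.findContours(m,0,1); cv2.drawContours(im,cs,-1,(0,0,255),1); ims.append(im[96:416,96:416])
        cv2.imwrite(f"pics/{show}.png",cv2.hconcat(ims))
    return q0[0].round(1),q0[1].round(1),round(q0[2]/100,3),round(r.fun,3)
E
cat > t.py <<'E'
from fit import *
T,Sd=ctrl.get_image("top"),ctrl.get_image("side")
rows=[]
for n,g,s,z in [("ml",(.42,-.407,.15),1,0),("mr",(.435,-.138,-.1),-1,0),("tl",(.632,-.29,.05),1,.002),("tr",(.641,-.403,-.03),-1,.002)]:
    for nm,ps in (("both",[T,Sd]),("top",[T]),("side",[Sd])): print(n,nm,fit(ps,g,s,z,thr=105,show=n+"_f" if nm=="both" else None))
    rows.append(cv2.resize(cv2.imread(f"pics/{n}_f.png"),(400,200)))
cv2.imwrite("pics/fits.png",cv2.vconcat([cv2.hconcat(rows[:2]),cv2.hconcat(rows[2:])]))
# point cloud obstacle: box bounds
for p in (T,Sd):
    k,d=K(p); v,u=np.mgrid[0:420:2,0:560:2]; dd=p["depth"][v,u]; ok=dd>0
    n=cv2.undistortPoints(np.c_[u[ok],v[ok]].astype(float)[:,None],k,d)[:,0]
    C=np.c_[n,np.ones(len(n))]*dd[ok][:,None]; R=cv2.Rodrigues(np.array(p["rvec"],float))[0]
    W=(C-np.array(p["tvec"]).ravel())@R
    for y in np.arange(-.5,.7,.1):
        m=(abs(W[:,1]-y)<.05)&(W[:,2]>.03)&(W[:,2]<.6)&(W[:,0]>.3)&(W[:,0]<.9)
        if m.sum()>5: print(p["shot"],round(y,1),"minx",W[m,0].min().round(3),"zmax",W[m,2].max().round(3))
E
python3 t.py
```

```text
ml both (np.float64(426.1), np.float64(-406.6), np.float64(0.142), np.float64(0.238))
ml top (np.float64(426.3), np.float64(-406.3), np.float64(0.136), np.float64(0.222))
ml side (np.float64(425.3), np.float64(-408.0), np.float64(0.155), np.float64(0.234))
mr both (np.float64(430.9), np.float64(-147.4), np.float64(0.159), np.float64(0.127))
mr top (np.float64(431.4), np.float64(-147.5), np.float64(0.155), np.float64(0.13))
mr side (np.float64(430.3), np.float64(-147.7), np.float64(0.155), np.float64(0.115))
tl both (np.float64(623.7), np.float64(-295.4), np.float64(0.034), np.float64(0.303))
tl top (np.float64(627.9), np.float64(-293.9), np.float64(0.004), np.float64(0.252))
tl side (np.float64(618.9), np.float64(-299.1), np.float64(0.122), np.float64(0.341))
tr both (np.float64(642.3), np.float64(-399.2), np.float64(-0.021), np.float64(0.385))
tr top (np.float64(645.1), np.float64(-399.2), np.float64(-0.078), np.float64(0.245))
tr side (np.float64(643.5), np.float64(-382.0), np.float64(0.101), np.float64(0.427))
3 -0.5 minx 0.591 zmax 0.095
3 -0.4 minx 0.396 zmax 0.069
3 -0.3 minx 0.596 zmax 0.226
3 -0.2 minx 0.405 zmax 0.219
3 -0.1 minx 0.399 zmax 0.206
3 -0.0 minx 0.503 zmax 0.205
3 0.1 minx 0.502 zmax 0.203
3 0.2 minx 0.757 zmax 0.111
3 0.3 minx 0.87 zmax 0.343
3 0.4 minx 0.87 zmax 0.344
3 0.6 minx 0.829 zmax 0.261
4 -0.5 minx 0.589 zmax 0.09
4 -0.4 minx 0.394 zmax 0.065
4 -0.3 minx 0.592 zmax 0.224
4 -0.2 minx 0.401 zmax 0.216
4 -0.1 minx 0.396 zmax 0.2
4 -0.0 minx 0.497 zmax 0.2
4 0.1 minx 0.501 zmax 0.2
4 0.3 minx 0.868 zmax 0.341
4 0.4 minx 0.872 zmax 0.333
4 0.6 minx 0.828 zmax 0.324
```

View pics/fits.png

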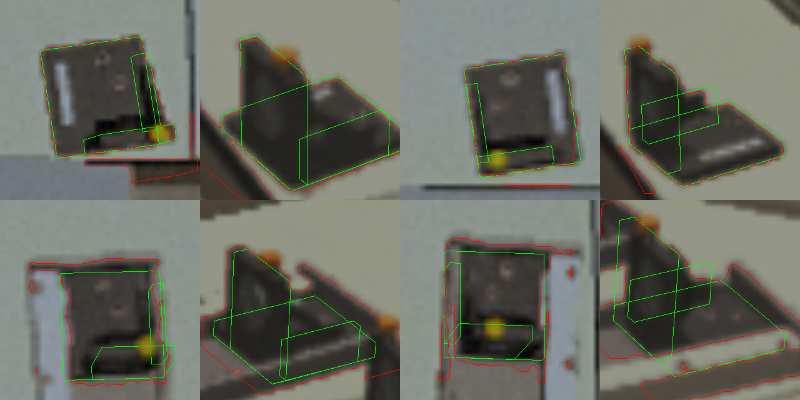

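```bash
cat > tr.py <<'E'
from fit import *
import sys
T=ctrl.get_image("top"); Sd=ctrl.get_image("side")
def tray(p,pose,s):
    x,y,th=pose; c,n=np.cos(th),np.sin(th)
    f=lambda L:proj(p,[[x+c*a-n*b,y+n*a+c*b,z] for a,b,z in np.array(L,float)/1000])
    r=s
    return [f([(75,37*r,16.5),(-55,37*r,16.5),(-55,20*r,16.5),(75,20*r,16.5)]),f([(-75,45*r,0),(-75,38*r,0),(-75,-38*r,0),(-75,-45*r,0)]),f([(75,-37*r,14),(-55,-37*r,14),(-75,-45*r,14),(-75,-38*r,14),(-55,-31*r,14),(75,-31*r,14)])]
G=[(eval(sys.argv[1]),1),(eval(sys.argv[2]),-1)]
out=[]
for p,(u,v,w,h) in ((T,(312,155,84,80)),(Sd,(270,225,110,66))):
    k=7 if p is T else 7
    im=cv2.resize(p["color"][v:v+h,u:u+w],None,fx=k,fy=k,interpolation=cv2.INTER_CUBIC)
    for g,s in G:
        for L in tray(p,g,s): cv2.polylines(im,[((L-[u,v]+.5)*k-.5).round().astype(np.int32)],False,(0,255,0),1)
    cv2.imwrite(f"pics/tr_{'T' if p is T else 'S'}.png",im)
E
python3 tr.py "(.588,-.288,.05)" "(.602,-.402,-.03)"

```

```text
(no output)
```

View pics/tr_T.png

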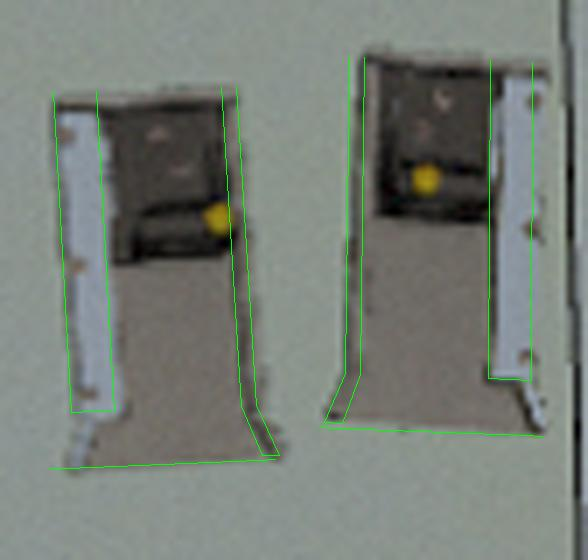

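```bash
python3 tr.py "(.588,-.290,.067)" "(.602,-.4045,-.057)"; python3 -c "
import cv2
a=cv2.imread('pics/tr_T.png');b=cv2.imread('pics/tr_S.png');print(a.shape,b.shape)
a=cv2.resize(a[:,:],(420,400));b=cv2.resize(b,(380,228));b=cv2.copyMakeBorder(b,0,172,0,0,0)
cv2.imwrite('pics/tr2.png',cv2.hconcat([a,b]))"
```

```text
(560, 588, 3) (462, 770, 3)
```

View pics/tr2.png

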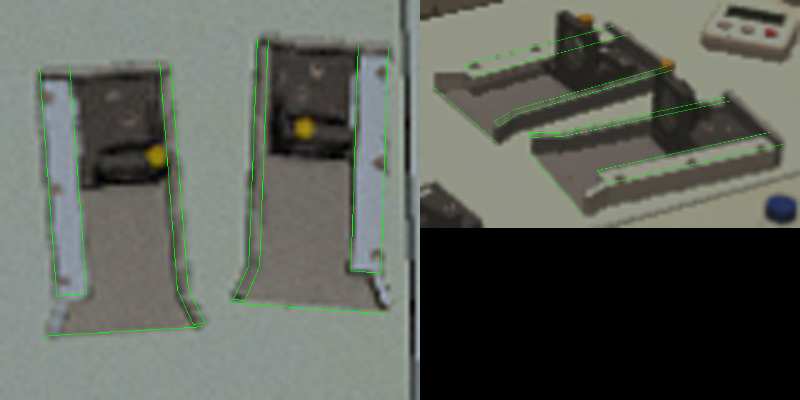

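```bash
cat > w.py <<'E'
# usage: w.py "x,y,z,yawdeg_of_tool_y" ... -> rows from the present pose (metres)
import sys, numpy as np
from rig import ctrl
from scipy.spatial.transform import Rotation as Ro
s=ctrl.read_state(); q=s["tool_rot"]; R=Ro.from_quat([q[1],q[2],q[3],q[0]]); p=np.array(s["position"])
a=np.radians(0); M=R.as_matrix()
print("t",round(s["time_s"],2),"p",(p*1000).round(1),"yaw",np.degrees(np.arctan2(M[1,1],M[0,1])).round(1),"down",M[2,2].round(4),"F",np.round(s["wrist_force"],1),"grip",round(s["grip_width"]*1000,1),round(s["grasp_force"],1))
for w in sys.argv[1:]:
    x,y,z,yaw=map(float,w.split(",")); yaw=np.radians(yaw)
    Y=np.array([np.cos(yaw),np.sin(yaw),0]); Zt=np.array([0,0,-1.]); G=np.c_[np.cross(Y,Zt),Y,Zt]
    d=R.inv().apply(np.array([x,y,z])-p)*1000; r=(R.inv()*Ro.from_matrix(G)).as_rotvec()
    print(w,"-> t",d.round(1),"a",r.round(3),"rows",max(np.linalg.norm(d)/41.7,np.degrees(np.linalg.norm(r))/7.16).round(1))
E
python3 w.py .42,.35,.33,60 .50,.0,.33,40 .45,-.3,.3,8 .4014,-.4186,.15,8.1
```

```text
t 1.8 p [200.  592.1 191.5] yaw 71.3 down -1.0 F [0.1 0.6 0.1] grip 85.5 0.0
.42,.35,.33,60 -> t [-285.9 -159.  -138.5] a [-0.    -0.     0.198] rows 8.5
.50,.0,.33,40 -> t [-473.7 -465.  -138.5] a [-0.    -0.     0.547] rows 16.3
.45,-.3,.3,8 -> t [-522.4 -765.2 -108.5] a [-0.    -0.     1.105] rows 22.4
.4014,-.4186,.15,8.1 -> t [-514.3 -893.1   41.5] a [-0.    -0.     1.104] rows 24.7
```

```bash
python3 -m jog '[{"tx":-286,"ty":-159,"tz":-138,"az":0.2,"jaw":45},{"tx":-286,"ty":-159,"tz":-138,"az":0.2,"jaw":45},{"tx":-286,"ty":-159,"tz":-138,"az":0.2,"jaw":45},{"tx":-286,"ty":-159,"tz":-138,"az":0.2,"jaw":45},{"tx":-286,"ty":-159,"tz":-138,"az":0.2,"jaw":45},{"tx":-286,"ty":-159,"tz":-138,"az":0.2,"jaw":45},{"tx":-286,"ty":-159,"tz":-138,"az":0.2,"jaw":45},{"tx":-286,"ty":-159,"tz":-138,"az":0.2,"jaw":45},{"tx":-474,"ty":-465,"tz":-138,"az":0.55,"jaw":45},{"tx":-474,"ty":-465,"tz":-138,"az":0.55,"jaw":45},{"tx":-474,"ty":-465,"tz":-138,"az":0.55,"jaw":45},{"tx":-474,"ty":-465,"tz":-138,"az":0.55,"jaw":45},{"tx":-474,"ty":-465,"tz":-138,"az":0.55,"jaw":45},{"tx":-474,"ty":-465,"tz":-138,"az":0.55,"jaw":45},{"tx":-474,"ty":-465,"tz":-138,"az":0.55,"jaw":45},{"tx":-474,"ty":-465,"tz":-138,"az":0.55,"jaw":45},{"tx":-474,"ty":-465,"tz":-138,"az":0.55,"jaw":45},{"tx":-474,"ty":-465,"tz":-138,"az":0.55,"jaw":45}]'; python3 w.py .45,-.3,.3,8  .4014,-.4186,.10,8.1
```

```text
t 1.8 p [200.  592.1 191.5] yaw 71.3 down -1.0 F [0.1 0.6 0.1] grip 85.5 0.0
.45,-.3,.3,8 -> t [-522.4 -765.2 -108.5] a [-0.    -0.     1.105] rows 22.4
.4014,-.4186,.10,8.1 -> t [-514.3 -893.1   91.5] a [-0.    -0.     1.104] rows 24.8schema error: expected keys tx, ty, tz, ax, ay, az, jaw
```

All keys are needed in every row.

```bash
python3 -m jog '[{"tx":-286,"ty":-159,"tz":-138,"ax":0,"ay":0,"az":0.2,"jaw":45},{"tx":-286,"ty":-159,"tz":-138,"ax":0,"ay":0,"az":0.2,"jaw":45},{"tx":-286,"ty":-159,"tz":-138,"ax":0,"ay":0,"az":0.2,"jaw":45},{"tx":-286,"ty":-159,"tz":-138,"ax":0,"ay":0,"az":0.2,"jaw":45},{"tx":-286,"ty":-159,"tz":-138,"ax":0,"ay":0,"az":0.2,"jaw":45},{"tx":-286,"ty":-159,"tz":-138,"ax":0,"ay":0,"az":0.2,"jaw":45},{"tx":-286,"ty":-159,"tz":-138,"ax":0,"ay":0,"az":0.2,"jaw":45},{"tx":-286,"ty":-159,"tz":-138,"ax":0,"ay":0,"az":0.2,"jaw":45},{"tx":-474,"ty":-465,"tz":-138,"ax":0,"ay":0,"az":0.55,"jaw":45},{"tx":-474,"ty":-465,"tz":-138,"ax":0,"ay":0,"az":0.55,"jaw":45},{"tx":-474,"ty":-465,"tz":-138,"ax":0,"ay":0,"az":0.55,"jaw":45},{"tx":-474,"ty":-465,"tz":-138,"ax":0,"ay":0,"az":0.55,"jaw":45},{"tx":-474,"ty":-465,"tz":-138,"ax":0,"ay":0,"az":0.55,"jaw":45},{"tx":-474,"ty":-465,"tz":-138,"ax":0,"ay":0,"az":0.55,"jaw":45},{"tx":-474,"ty":-465,"tz":-138,"ax":0,"ay":0,"az":0.55,"jaw":45},{"tx":-474,"ty":-465,"tz":-138,"ax":0,"ay":0,"az":0.55,"jaw":45},{"tx":-474,"ty":-465,"tz":-138,"ax":0,"ay":0,"az":0.55,"jaw":45},{"tx":-474,"ty":-465,"tz":-138,"ax":0,"ay":0,"az":0.55,"jaw":45}]'; python3 w.py .45,-.3,.3,8  .4014,-.4186,.10,8.1
```

```text
time_s: 3.3
position: [0.5008, -0.0098, 0.3304]
tool_rot: [0.002, 0.43, 0.903, -0.001]
wrist_force: [-0.6, -1.3, -0.6]
grip_width: 0.0449
grasp_force: 0.0
t 3.3 p [500.8  -9.8 330.4] yaw 39.1 down -1.0 F [-0.6 -1.3 -0.6] grip 44.9 0.0
.45,-.3,.3,8 -> t [-192.9 -222.5   31. ] a [0.001 0.003 0.543] rows 7.1
.4014,-.4186,.10,8.1 -> t [-253.6 -335.1  231.2] a [0.001 0.003 0.541] rows 11.5
```

```bash
python3 -m jog '[{"tx":-193,"ty":-222,"tz":31,"ax":0,"ay":0,"az":0.54,"jaw":45},{"tx":-193,"ty":-222,"tz":31,"ax":0,"ay":0,"az":0.54,"jaw":45},{"tx":-193,"ty":-222,"tz":31,"ax":0,"ay":0,"az":0.54,"jaw":45},{"tx":-193,"ty":-222,"tz":31,"ax":0,"ay":0,"az":0.54,"jaw":45},{"tx":-193,"ty":-222,"tz":31,"ax":0,"ay":0,"az":0.54,"jaw":45},{"tx":-193,"ty":-222,"tz":31,"ax":0,"ay":0,"az":0.54,"jaw":45},{"tx":-193,"ty":-222,"tz":31,"ax":0,"ay":0,"az":0.54,"jaw":45},{"tx":-254,"ty":-335,"tz":231,"ax":0,"ay":0,"az":0.54,"jaw":45},{"tx":-254,"ty":-335,"tz":231,"ax":0,"ay":0,"az":0.54,"jaw":45},{"tx":-254,"ty":-335,"tz":231,"ax":0,"ay":0,"az":0.54,"jaw":45},{"tx":-254,"ty":-335,"tz":231,"ax":0,"ay":0,"az":0.54,"jaw":45},{"tx":-254,"ty":-335,"tz":231,"ax":0,"ay":0,"az":0.54,"jaw":45},{"tx":-254,"ty":-335,"tz":231,"ax":0,"ay":0,"az":0.54,"jaw":45},{"tx":-254,"ty":-335,"tz":231,"ax":0,"ay":0,"az":0.54,"jaw":45},{"tx":-254,"ty":-335,"tz":231,"ax":0,"ay":0,"az":0.54,"jaw":45}]'; python3 w.py .4014,-.4186,.013,8.1
python3 -c "
from h import *
o=[]
for c,(u,v) in (('top',(340,210)),('side',(220,230))):
    p=ctrl.get_image(c); o.append(cv2.resize(p['color'][v:v+80,u:u+80],(400,400),interpolation=cv2.INTER_CUBIC))
cv2.imwrite('pics/g1.png',cv2.hconcat(o))"
```

```text
time_s: 4.55
position: [0.4041, -0.4099, 0.0972]
tool_rot: [-0.002, 0.651, 0.759, -0.0]
wrist_force: [0.5, 0.6, 1.6]
grip_width: 0.0448
grasp_force: 0.0
t 4.55 p [ 404.1 -409.9   97.2] yaw 8.7 down -1.0 F [0.5 0.6 1.6] grip 44.8 0.0
.4014,-.4186,.013,8.1 -> t [-8.4 -3.8 84.2] a [-0.003 -0.002  0.011] rows 2.0
```

View pics/g1.png

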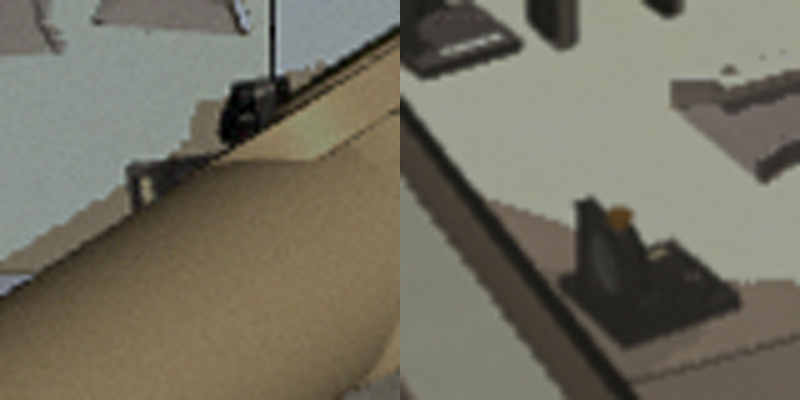

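```bash
python3 -c "
from h import *
p=ctrl.get_image('side')
c=np.cos(.152);s=np.sin(.152)
P=[[.4041,-.4099,.0972]]+[[.4041+d*c,-.4099+d*s,.0972+.006] for d in (-.022,.022,-.037,.037)]
print(proj(p,P).round(1))"
```

```text
[[260.7 253.4]
 [251.7 253.7]
 [269.5 248. ]
 [245.4 255.7]
 [275.4 246.1]]
```

```bash
python3 -c "
from h import *
p=ctrl.get_image('side'); d=p['depth']
k=10;u,v=230,200
im=cv2.resize(p['color'][v:v+55,u:u+60],None,fx=k,fy=k,interpolation=cv2.INTER_NEAREST)
cv2.imwrite('pics/g2.png',im)
print((d[225:262:3,244:280:3]*1000).round())
print(d[245,240])
"
```

```text
[[1435. 1050. 1042. 1045. 1430. 1433. 1375. 1366. 1376. 1080. 1079. 1087.]
 [1415. 1053. 1047. 1046. 1418. 1420. 1416. 1370. 1377. 1086. 1078. 1089.]
 [1396. 1060. 1048. 1051. 1403. 1408. 1400. 1399. 1400. 1093. 1078. 1406.]
 [1388. 1060. 1051. 1051. 1383. 1384. 1386. 1385. 1383. 1390. 1390. 1386.]
 [1371. 1366. 1059. 1054. 1374. 1370. 1375. 1369. 1367. 1372. 1368. 1377.]
 [1353. 1355. 1355. 1356. 1355. 1355. 1354. 1351. 1356. 1356. 1355. 1357.]
 [1344. 1350. 1344. 1338. 1340. 1342. 1342. 1341. 1341. 1344. 1345. 1340.]
 [1323. 1326. 1330. 1326. 1324. 1322. 1324. 1325. 1328. 1321. 1297. 1298.]
 [1315. 1310. 1315. 1312. 1309. 1312. 1314. 1313. 1314. 1313. 1302. 1304.]
 [1300. 1299. 1292. 1302. 1293. 1299. 1302. 1297. 1295. 1298. 1303. 1298.]
 [1283. 1287. 1285. 1289. 1284. 1283. 1284. 1286. 1287. 1287. 1288. 1284.]
 [1270. 1275. 1274. 1271. 1274. 1274. 1272. 1273. 1271. 1277. 1277. 1270.]
 [1258. 1262. 1260. 1257. 1257. 1258. 1261. 1258. 1259. 1259. 1262. 1259.]]
1.332567
```

View pics/g2.png

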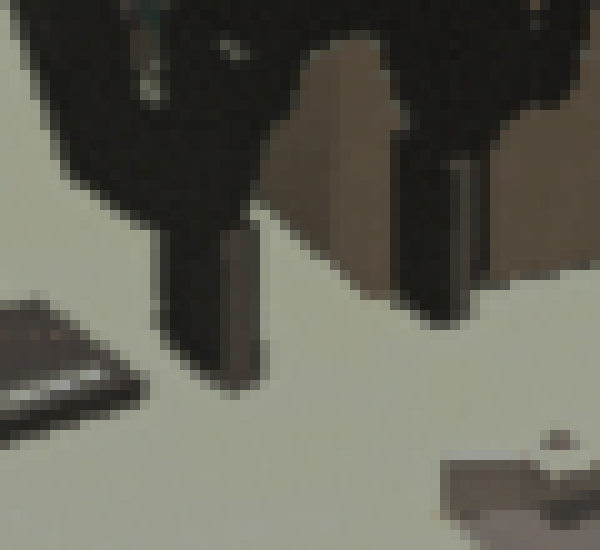

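```bash
python3 -c "
from h import *
p=ctrl.get_image('side'); k,d=K(p); R=cv2.Rodrigues(np.array(p['rvec'],float))[0]; t=np.array(p['tvec'],float).ravel()
for u,v,z in ((253.5,238,1.055),(273,231.5,1.08)):
    n=cv2.undistortPoints(np.array([[[u,v]]],float),k,d)[0,0]; print((R.T@(np.array([n[0],n[1],1])*z-t)*1000).round(1))
"; python3 w.py
```

```text
[ 381.6 -425.6  145.9]
[ 428.5 -417.6  146.7]
t 4.8 p [ 407.4 -409.4  100.1] yaw 9.0 down -1.0 F [ 0.1  0.5 -0.4] grip 44.8 0.0
```

```bash
python3 -m jog '[{"tx":0,"ty":0,"tz":0,"ax":0,"ay":0,"az":0,"jaw":0},{"tx":0,"ty":0,"tz":0,"ax":0,"ay":0,"az":0,"jaw":0},{"tx":0,"ty":0,"tz":0,"ax":0,"ay":0,"az":0,"jaw":0},{"tx":0,"ty":0,"tz":0,"ax":0,"ay":0,"az":0,"jaw":0},{"tx":0,"ty":0,"tz":0,"ax":0,"ay":0,"az":0,"jaw":0},{"tx":0,"ty":0,"tz":0,"ax":0,"ay":0,"az":0,"jaw":0}]'; cat > tip.py <<'E'
from h import *
p=ctrl.get_image('side'); k,d=K(p); R=cv2.Rodrigues(np.array(p['rvec'],float))[0]; t=np.array(p['tvec'],float).ravel()
D=p['depth']; v,u=np.mgrid[150:300,200:400]; z=D[150:300,200:400]; ok=z>0
n=cv2.undistortPoints(np.c_[u[ok],v[ok]].astype(float)[:,None],k,d)[:,0]
W=(np.c_[n,np.ones(len(n))]*z[ok][:,None]-t)@R*1000
T=np.array(ctrl.read_state()['position'])*1000
m=(abs(W[:,0]-T[0])<75)&(abs(W[:,1]-T[1])<40)&(W[:,2]>75)
for z in range(75,260,10):
    b=m&(abs(W[:,2]-z-5)<=5)
    if b.sum(): print(z,b.sum(),W[b].min(0).round(),W[b].max(0).round())
print(T,ctrl.grip_depth)
E
python3 tip.py
```

```text
time_s: 5.3
position: [0.4056, -0.4097, 0.0985]
tool_rot: [-0.0, 0.65, 0.76, -0.0]
wrist_force: [-1.0, 0.6, 0.1]
grip_width: 0.0001
grasp_force: 0.0
135 20 [ 397. -423.  138.] [ 415. -407.  145.]
145 57 [ 391. -424.  145.] [ 419. -403.  155.]
155 66 [ 391. -426.  155.] [ 418. -404.  165.]
165 66 [ 391. -424.  165.] [ 418. -405.  175.]
175 63 [ 382. -428.  175.] [ 432. -411.  185.]
185 166 [ 367. -430.  185.] [ 445. -396.  195.]
195 156 [ 359. -431.  195.] [ 452. -395.  205.]
205 189 [ 352. -432.  205.] [ 459. -398.  215.]
215 213 [ 345. -434.  215.] [ 467. -397.  225.]
225 281 [ 343. -435.  225.] [ 467. -393.  235.]
235 216 [ 355. -434.  235.] [ 454. -407.  245.]
245 198 [ 363. -433.  245.] [ 445. -409.  255.]
255 73 [ 367. -429.  255.] [ 441. -409.  265.]
[ 405.5848376  -409.72930101   98.49737692] 0.0187
```

```bash
python3 w.py .4014,-.4180,.045,8.1
```

```text
t 5.35 p [ 405.6 -409.7   98.5] yaw 8.9 down -1.0 F [-0.5 -0.  -0. ] grip -0.1 0.0
.4014,-.4180,.045,8.1 -> t [-7.5 -5.4 53.5] a [-0.    -0.     0.014] rows 1.3
```

```bash
python3 -m jog '[{"tx":-7.5,"ty":-5.4,"tz":0,"ax":0,"ay":0,"az":0.014,"jaw":45},{"tx":-7.5,"ty":-5.4,"tz":0,"ax":0,"ay":0,"az":0.014,"jaw":45},{"tx":-7.5,"ty":-5.4,"tz":0,"ax":0,"ay":0,"az":0.014,"jaw":45},{"tx":-7.5,"ty":-5.4,"tz":20,"ax":0,"ay":0,"az":0.014,"jaw":45},{"tx":-7.5,"ty":-5.4,"tz":40,"ax":0,"ay":0,"az":0.014,"jaw":45},{"tx":-7.5,"ty":-5.4,"tz":53,"ax":0,"ay":0,"az":0.014,"jaw":45},{"tx":-7.5,"ty":-5.4,"tz":53,"ax":0,"ay":0,"az":0.014,"jaw":45},{"tx":-7.5,"ty":-5.4,"tz":53,"ax":0,"ay":0,"az":0.014,"jaw":45}]'; python3 tip.py | head -3; python3 -c "
from h import *
p=ctrl.get_image('side')
k=9;u,v=235,235
im=cv2.resize(p['color'][v:v+62,u:u+62],None,fx=k,fy=k,interpolation=cv2.INTER_CUBIC)
cv2.imwrite('pics/g3.png',im)"
```

```text
time_s: 6.02
position: [0.401, -0.4178, 0.0452]
tool_rot: [-0.001, 0.656, 0.755, -0.0]
wrist_force: [-0.0, -0.3, 0.2]
grip_width: 0.0448
grasp_force: 0.0
85 32 [ 372. -435.   87.] [ 430. -406.   94.]
95 86 [ 364. -437.   95.] [ 437. -405.  105.]
105 87 [ 365. -435.  105.] [ 438. -406.  115.]
```

View pics/g3.png

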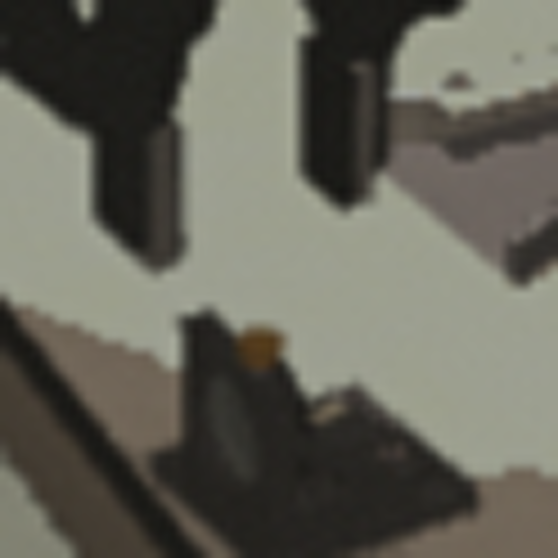

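```bash
python3 w.py .4014,-.4160,.0,8.1; python3 -m jog '[{"tx":-1,"ty":0,"tz":20,"ax":0,"ay":0,"az":0,"jaw":45},{"tx":-1.5,"ty":0.5,"tz":40,"ax":0,"ay":0,"az":0,"jaw":45},{"tx":-1.5,"ty":0.5,"tz":50,"ax":0,"ay":0,"az":0,"jaw":45},{"tx":-1.5,"ty":0.5,"tz":50,"ax":0,"ay":0,"az":0,"jaw":45}]'; sed -i 's/>75)/>15)/;s/range(75/range(15/' tip.py;  python3 tip.py | head -9
```

```text
t 6.12 p [ 401.8 -418.7   46.5] yaw 8.1 down -1.0 F [-0.7 -0.3 -0.3] grip 45.4 0.0
.4014,-.4160,.0,8.1 -> t [ 2.8 -0.  46.5] a [ 0.001  0.001 -0.001] rows 1.1
time_s: 6.45
position: [0.4015, -0.4185, -0.0058]
tool_rot: [-0.001, 0.655, 0.755, -0.0]
wrist_force: [-1.6, 1.2, 0.3]
grip_width: 0.0446
grasp_force: 0.0
15 107 [ 393. -443.   15.] [ 442. -403.   25.]
25 69 [ 392. -441.   25.] [ 424. -404.   35.]
35 89 [ 366. -442.   35.] [ 433. -404.   45.]
45 155 [ 365. -441.   45.] [ 439. -398.   55.]
55 111 [ 363. -435.   55.] [ 438. -404.   65.]
65 77 [ 364. -436.   65.] [ 437. -404.   75.]
75 89 [ 349. -440.   75.] [ 455. -408.   85.]
85 206 [ 344. -441.   85.] [ 459. -400.   95.]
95 155 [ 341. -442.   95.] [ 461. -399.  105.]
```

```bash
python3 -m jog '[{"tx":3,"ty":0,"tz":10,"ax":0,"ay":0,"az":0,"jaw":45},{"tx":3,"ty":0,"tz":16,"ax":0,"ay":0,"az":0,"jaw":45},{"tx":3,"ty":0,"tz":16,"ax":0,"ay":0,"az":0,"jaw":30},{"tx":3,"ty":0,"tz":16,"ax":0,"ay":0,"az":0,"jaw":20},{"tx":3,"ty":0,"tz":16,"ax":0,"ay":0,"az":0,"jaw":10},{"tx":3,"ty":0,"tz":16,"ax":0,"ay":0,"az":0,"jaw":4},{"tx":3,"ty":0,"tz":16,"ax":0,"ay":0,"az":0,"jaw":4},{"tx":3,"ty":0,"tz":16,"ax":0,"ay":0,"az":0,"jaw":4},{"tx":3,"ty":0,"tz":16,"ax":0,"ay":0,"az":0,"jaw":4}]' 30; python3 w.py
```

```text
time_s: 7.25
position: [0.4021, -0.4166, -0.0201]
tool_rot: [0.0, 0.655, 0.755, 0.0]
wrist_force: [1.2, 0.0, 1.3]
grip_width: 0.0143
grasp_force: 29.6
t 7.25 p [ 402.1 -416.6  -20.1] yaw 8.1 down -1.0 F [1.2 0.  1.3] grip 14.3 29.6
```

```bash
python3 w.py .4498,-.3073,-.0195,3.84
```

```text
t 7.25 p [ 402.1 -416.6  -20.1] yaw 8.1 down -1.0 F [1.2 0.  1.3] grip 14.3 29.6
.4498,-.3073,-.0195,3.84 -> t [101.5  62.6  -0.7] a [0.001 0.    0.074] rows 2.9
```

```bash
python3 -m jog '[{"tx":10,"ty":3,"tz":0,"ax":0,"ay":0,"az":0.01,"jaw":4},{"tx":30,"ty":12,"tz":0,"ax":0,"ay":0,"az":0.02,"jaw":4},{"tx":50,"ty":25,"tz":0,"ax":0,"ay":0,"az":0.04,"jaw":4},{"tx":70,"ty":40,"tz":0,"ax":0,"ay":0,"az":0.06,"jaw":4},{"tx":90,"ty":55,"tz":0,"ax":0,"ay":0,"az":0.074,"jaw":4},{"tx":101.5,"ty":62.5,"tz":0,"ax":0,"ay":0,"az":0.074,"jaw":4},{"tx":101.5,"ty":62.5,"tz":0,"ax":0,"ay":0,"az":0.074,"jaw":4},{"tx":101.5,"ty":62.5,"tz":0,"ax":0,"ay":0,"az":0.074,"jaw":4},{"tx":101.5,"ty":62.5,"tz":0,"ax":0,"ay":0,"az":0.074,"jaw":4}]'; python3 w.py; python3 -c "
from h import *
o=[]
for c,(u,v) in (('top',(310,180)),('side',(235,225))):
    p=ctrl.get_image(c); o.append(cv2.resize(p['color'][v:v+70,u:u+70],(400,400),interpolation=cv2.INTER_CUBIC))
cv2.imwrite('pics/g4.png',cv2.hconcat(o))"
```

```text
time_s: 8.0
position: [0.4507, -0.3052, -0.0201]
tool_rot: [-0.0, 0.682, 0.731, 0.001]
wrist_force: [3.7, 4.8, 5.0]
grip_width: 0.0141
grasp_force: 30.2
t 8.0 p [ 450.7 -305.2  -20.1] yaw 3.9 down -1.0 F [3.7 4.8 5. ] grip 14.1 30.2
```

View pics/g4.png

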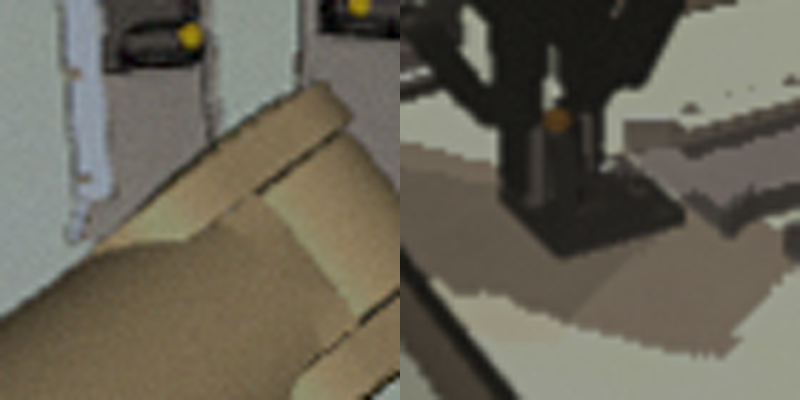

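```bash
python3 -c "
from h import *
p=ctrl.get_image('side')
A=on_plane(p,(284.5,263.2),0);B=on_plane(p,(263.9,269.8),0)
print(A,B,np.linalg.norm(A-B),np.degrees(np.arctan2(*(A-B)[1::-1])))
x,y,th=.588,-.290,.067
c,s=np.cos(th),np.sin(th)
for P in (A,B): print('tray frame',c*(P[0]-x)+s*(P[1]-y),-s*(P[0]-x)+c*(P[1]-y))
# network
for q in ctrl.place_of('mount_left',p)[:1]+ctrl.place_of('tray_left_mouth',p)[:1]: print(q['conf'],on_plane(p,q['point'],0))
q=ctrl.place_of('mount_left_rear',p)[0];print(q['conf'],on_plane(p,q['point'],.02))
"
```

```text
[ 0.50573794 -0.32001916  0.        ] [ 0.44892252 -0.32680002  0.        ] 0.05721863518259766 6.806000806749951
tray frame -0.08408726613425052 -0.024444370006739494
tray frame -0.14122919095978592 -0.027406234181894543
0.63 [ 0.46729822 -0.30013697  0.        ]
0.7 [ 0.50562121 -0.29915786  0.        ]
0.93 [ 0.43842819 -0.30954384  0.02      ]
```

```bash
python3 -m jog '[{"tx":0,"ty":0,"tz":-1,"ax":0,"ay":0,"az":0,"jaw":18},{"tx":0,"ty":0,"tz":-2,"ax":0,"ay":0,"az":0,"jaw":18},{"tx":0,"ty":6,"tz":-2,"ax":0,"ay":0,"az":0,"jaw":18},{"tx":0,"ty":14,"tz":-2,"ax":0,"ay":0,"az":0,"jaw":18},{"tx":0,"ty":22,"tz":-2,"ax":0,"ay":0,"az":0,"jaw":18},{"tx":0,"ty":30,"tz":-2,"ax":0,"ay":0,"az":0,"jaw":18},{"tx":0,"ty":38,"tz":-2,"ax":0,"ay":0,"az":0,"jaw":18},{"tx":0,"ty":45,"tz":-2,"ax":0,"ay":0,"az":0,"jaw":18},{"tx":0,"ty":45,"tz":-2,"ax":0,"ay":0,"az":0,"jaw":18}]'; cat > net.py <<'E'
from h import *
import sys
n,(x,y,th)=sys.argv[1],eval(sys.argv[2]); c,s=np.cos(th),np.sin(th)
for cam in ('side','top'):
    p=ctrl.get_image(cam)
    for m,z in ((n,.002),(n+'_rear',.022)):
        for q in ctrl.place_of(m,p)[:3]:
            P=on_plane(p,q['point'],z)*1; print(cam,m,round(q['conf'],2),'tray mm',(1000*np.array([c*(P[0]-x)+s*(P[1]-y),-s*(P[0]-x)+c*(P[1]-y)])).round(1))
E
python3 net.py mount_left "(.588,-.290,.067)"; python3 w.py
```

```text
time_s: 9.05
position: [0.4863, -0.3131, -0.0169]
tool_rot: [-0.001, 0.686, 0.727, -0.006]
wrist_force: [-30.1, -12.7, 26.7]
grip_width: 0.0184
grasp_force: 25.9
side mount_left 0.81 tray mm [-84.8  14.5]
side mount_left 0.45 tray mm [-117.3  518.5]
side mount_left 0.3 tray mm [-175.4  195.3]
side mount_left_rear 0.8 tray mm [-103.8  -11.2]
t 9.35 p [ 489.2 -310.2  -17.5] yaw 3.4 down -1.0 F [-5.2 -1.4  4.5] grip 17.9 2.7
```

```bash
python3 -m jog '[{"tx":-4,"ty":-3,"tz":-2,"ax":0,"ay":0,"az":0,"jaw":34},{"tx":-5,"ty":-3,"tz":-2,"ax":0,"ay":0,"az":0,"jaw":34},{"tx":-5,"ty":0,"tz":-2,"ax":0,"ay":0,"az":0,"jaw":34},{"tx":-5,"ty":0,"tz":-2,"ax":0,"ay":0,"az":0,"jaw":34}]'; python3 w.py; python3 net.py mount_left "(.588,-.290,.067)"
```

```text
time_s: 9.68
position: [0.4959, -0.3085, -0.0167]
tool_rot: [0.0, 0.682, 0.731, 0.0]
wrist_force: [-0.9, -1.1, -0.1]
grip_width: 0.034
grasp_force: 0.6
t 9.68 p [ 495.9 -308.5  -16.7] yaw 3.9 down -1.0 F [-0.9 -1.1 -0.1] grip 34.0 0.6
side mount_left 0.54 tray mm [-73.9   4.1]
side mount_left_rear 0.66 tray mm [-110.9   -9. ]
side mount_left_rear 0.58 tray mm [ -35.8 -130.8]
top mount_left_rear 0.38 tray mm [-143.2 -258.5]
```

```bash
python3 -m jog '[{"tx":7,"ty":0,"tz":0,"ax":0,"ay":0,"az":0,"jaw":34},{"tx":7,"ty":5,"tz":0,"ax":0,"ay":0,"az":0,"jaw":34},{"tx":7,"ty":10,"tz":0,"ax":0,"ay":0,"az":0,"jaw":34},{"tx":7,"ty":15,"tz":0,"ax":0,"ay":0,"az":0,"jaw":34},{"tx":7,"ty":20,"tz":0,"ax":0,"ay":0,"az":0,"jaw":34},{"tx":7,"ty":25,"tz":0,"ax":0,"ay":0,"az":0,"jaw":34},{"tx":7,"ty":30,"tz":0,"ax":0,"ay":0,"az":0,"jaw":34}]'; python3 w.py; python3 net.py mount_left "(.588,-.290,.067)"
```

```text
time_s: 10.57
position: [0.5232, -0.2998, -0.0167]
tool_rot: [-0.001, 0.683, 0.73, -0.0]
wrist_force: [-6.6, 2.3, 5.5]
grip_width: 0.034
grasp_force: 3.8
t 10.57 p [ 523.2 -299.8  -16.7] yaw 3.8 down -1.0 F [-6.6  2.3  5.5] grip 34.0 3.8
side mount_left 0.68 tray mm [-54.2   1.6]
side mount_left 0.35 tray mm [173.5  -1.6]
side mount_left_rear 0.56 tray mm [-83.1 -15.5]
top mount_left 0.61 tray mm [-6.2 -7.1]
```

```bash
python3 -m jog '[{"tx":0,"ty":5,"tz":0,"ax":0,"ay":0,"az":0,"jaw":34},{"tx":0,"ty":10,"tz":0,"ax":0,"ay":0,"az":0,"jaw":34},{"tx":0,"ty":15,"tz":0,"ax":0,"ay":0,"az":0,"jaw":34},{"tx":0,"ty":20,"tz":0,"ax":0,"ay":0,"az":0,"jaw":34},{"tx":0,"ty":24,"tz":0,"ax":0,"ay":0,"az":0,"jaw":34},{"tx":0,"ty":27,"tz":0,"ax":0,"ay":0,"az":0,"jaw":34},{"tx":0,"ty":29,"tz":0,"ax":0,"ay":0,"az":0,"jaw":34},{"tx":0,"ty":29,"tz":0,"ax":0,"ay":0,"az":0,"jaw":34}]'; python3 w.py; python3 -m jog '[{"tx":0,"ty":2,"tz":0,"ax":0,"ay":0,"az":0,"jaw":34},{"tx":0,"ty":3,"tz":0,"ax":0,"ay":0,"az":0,"jaw":34},{"tx":0,"ty":3,"tz":0,"ax":0,"ay":0,"az":0,"jaw":34}]';  python3 w.py; python3 net.py mount_left "(.588,-.290,.067)"
```

```text
time_s: 11.53
position: [0.5509, -0.2983, -0.0166]
tool_rot: [-0.002, 0.683, 0.73, -0.001]
wrist_force: [-10.3, 2.8, 7.6]
grip_width: 0.0341
grasp_force: 4.6
t 11.53 p [ 550.9 -298.3  -16.6] yaw 3.8 down -1.0 F [-10.3   2.8   7.6] grip 34.1 4.6
time_s: 11.78
position: [0.5508, -0.2984, -0.0168]
tool_rot: [-0.004, 0.684, 0.729, -0.002]
wrist_force: [-19.8, 5.4, 15.0]
grip_width: 0.0338
grasp_force: 9.7
t 11.78 p [ 550.8 -298.4  -16.8] yaw 3.7 down -1.0 F [-19.8   5.4  15. ] grip 33.8 9.7
side mount_left 0.66 tray mm [-26.2  -4.2]
side mount_left_rear 0.65 tray mm [-57.  -7.]
```

```bash
python3 -m jog '[{"tx":0,"ty":-6,"tz":0,"ax":0,"ay":0,"az":0,"jaw":34},{"tx":0,"ty":-10,"tz":-10,"ax":0,"ay":0,"az":0,"jaw":40},{"tx":0,"ty":-10,"tz":-50,"ax":0,"ay":0,"az":0,"jaw":45},{"tx":0,"ty":-10,"tz":-90,"ax":0,"ay":0,"az":0,"jaw":45},{"tx":0,"ty":-10,"tz":-130,"ax":0,"ay":0,"az":0,"jaw":45},{"tx":0,"ty":-10,"tz":-130,"ax":0,"ay":0,"az":0,"jaw":45}]'; python3 w.py .42,-.17,.10,8.9 .404,-.1436,.055,8.9
```

```text
time_s: 12.58
position: [0.5501, -0.3021, 0.1234]
tool_rot: [0.007, 0.683, 0.73, 0.002]
wrist_force: [-0.1, -1.2, 1.0]
grip_width: 0.0452
grasp_force: 0.0
t 12.58 p [ 550.1 -302.1  123.4] yaw 3.8 down -0.9999 F [-0.1 -1.2  1. ] grip 45.2 0.0
.42,-.17,.10,8.9 -> t [ 140.6 -121.3   20.9] a [ 0.012  0.008 -0.089] rows 4.5
.404,-.1436,.055,8.9 -> t [ 168.3 -136.1   65.5] a [ 0.012  0.008 -0.089] rows 5.4
```

```bash
python3 -m jog '[{"tx":0,"ty":-121,"tz":0,"ax":0,"ay":0,"az":0,"jaw":45},{"tx":0,"ty":-121,"tz":0,"ax":0,"ay":0,"az":0,"jaw":45},{"tx":0,"ty":-121,"tz":0,"ax":0,"ay":0,"az":0,"jaw":45},{"tx":141,"ty":-121,"tz":0,"ax":0.012,"ay":0.008,"az":-0.089,"jaw":45},{"tx":141,"ty":-121,"tz":10,"ax":0.012,"ay":0.008,"az":-0.089,"jaw":45},{"tx":141,"ty":-121,"tz":21,"ax":0.012,"ay":0.008,"az":-0.089,"jaw":45},{"tx":141,"ty":-121,"tz":21,"ax":0.012,"ay":0.008,"az":-0.089,"jaw":45},{"tx":141,"ty":-121,"tz":21,"ax":0.012,"ay":0.008,"az":-0.089,"jaw":45}]'; python3 w.py .404,-.1436,.055,8.9 .404,-.1436,-.020,8.9
cat > scr.py <<'E'
from h import *
# thumbscrews (yellow/orange) seen in each camera, at z 60/62 mm
for cam in ('top','side'):
    p=ctrl.get_image(cam); c=p['color'].astype(int); b,g,r=c[...,0],c[...,1],c[...,2]
    w=np.clip(np.minimum(r,g+25)-b-45,0,None).astype(float); w[r<80]=0
    n,l,st,_=cv2.connectedComponentsWithStats((w>0).astype(np.uint8))
    for i in range(1,n):
        v,u=np.nonzero(l==i); k=w[v,u]
        if k.sum()<60: continue
        P=on_plane(p,((u*k).sum()/k.sum(),(v*k).sum()/k.sum()),.062)*1000
        if 350<P[0]<700 and -480<P[1]<-80: print(cam,st[i,4],P[:2].round(1))
E
python3 scr.py
```

```text
time_s: 13.25
position: [0.416, -0.1608, 0.0919]
tool_rot: [-0.008, 0.647, 0.762, -0.0]
wrist_force: [1.0, 0.2, -0.2]
grip_width: 0.0447
grasp_force: 0.0
t 13.25 p [ 416.  -160.8   91.9] yaw 9.3 down -0.9999 F [ 1.   0.2 -0.2] grip 44.7 0.0
.404,-.1436,.055,8.9 -> t [18.4 -8.6 37.2] a [-0.011 -0.012  0.007] rows 1.0
.404,-.1436,-.020,8.9 -> t [ 17.6  -7.8 112.2] a [-0.011 -0.012  0.007] rows 2.7
top 14 [ 617.3 -388.5]
top 13 [ 600.9 -307.5]
top 15 [ 541.5 -315.3]
top 153 [ 487.  -121.9]
top 147 [ 493.3 -185.2]
top 153 [ 441.  -229.3]
top 25 [419.6 -85.4]
top 18 [ 368.9 -207.2]
side 8 [ 401.5 -134.8]
side 8 [ 601.9 -304.2]
side 11 [ 541.5 -312.6]
side 10 [ 617.8 -386.1]
```

```bash
python3 -m jog '[{"tx":17,"ty":-8,"tz":0,"ax":-0.011,"ay":-0.012,"az":0.007,"jaw":45},{"tx":17,"ty":-8,"tz":20,"ax":-0.011,"ay":-0.012,"az":0.007,"jaw":45},{"tx":17,"ty":-8,"tz":37,"ax":-0.011,"ay":-0.012,"az":0.007,"jaw":45},{"tx":17,"ty":-8,"tz":37,"ax":-0.011,"ay":-0.012,"az":0.007,"jaw":45},{"tx":17,"ty":-8,"tz":37,"ax":-0.011,"ay":-0.012,"az":0.007,"jaw":45}]'; python3 w.py .404,-.145,.055,8.9 .404,-.145,-.020,8.9; python3 tip.py
```

```text
time_s: 13.77
position: [0.4046, -0.1519, 0.0561]
tool_rot: [0.001, 0.654, 0.757, -0.002]
wrist_force: [1.0, -0.3, -0.3]
grip_width: 0.0447
grasp_force: 0.0
t 13.77 p [ 404.6 -151.9   56.1] yaw 8.4 down -1.0 F [ 1.  -0.3 -0.3] grip 44.7 0.0
.404,-.145,.055,8.9 -> t [6.9 0.4 1.1] a [-0.002  0.005 -0.009] rows 0.2
.404,-.145,-.020,8.9 -> t [ 7.2  0.5 76.1] a [-0.002  0.005 -0.009] rows 1.8
15 53 [ 394. -167.   15.] [ 439. -121.   24.]
25 42 [ 396. -167.   25.] [ 414. -126.   35.]
35 37 [ 396. -169.   36.] [ 416. -123.   45.]
45 45 [ 395. -169.   45.] [ 415. -124.   54.]
55 20 [ 396. -168.   55.] [ 407. -130.   65.]
95 22 [ 371. -169.   98.] [ 438. -142.  105.]
105 58 [ 368. -170.  105.] [ 441. -143.  115.]
115 66 [ 367. -171.  115.] [ 441. -139.  125.]
125 61 [ 367. -169.  125.] [ 443. -133.  135.]
135 61 [ 356. -174.  135.] [ 449. -134.  145.]
145 123 [ 353. -176.  145.] [ 461. -136.  155.]
155 107 [ 353. -174.  155.] [ 463. -132.  165.]
165 140 [ 353. -176.  165.] [ 465. -132.  175.]
175 128 [ 355. -176.  175.] [ 468. -131.  185.]
185 149 [ 355. -176.  185.] [ 472. -141.  195.]
195 180 [ 358. -176.  195.] [ 472. -133.  205.]
205 129 [ 361. -173.  205.] [ 445. -152.  215.]
215 55 [ 366. -186.  215.] [ 439. -151.  225.]
225 112 [ 365. -191.  225.] [ 439. -149.  235.]
235 128 [ 366. -192.  235.] [ 440. -142.  245.]
245 115 [ 365. -192.  245.] [ 433. -144.  255.]
255 22 [ 371. -191.  255.] [ 408. -172.  258.]
[ 405.18619612 -151.88736719   56.58604368] 0.0187
```

```bash
python3 -m jog '[{"tx":9,"ty":0,"tz":0,"ax":-0.002,"ay":0.005,"az":-0.009,"jaw":45},{"tx":9,"ty":0,"tz":20,"ax":-0.002,"ay":0.005,"az":-0.009,"jaw":45},{"tx":9,"ty":0,"tz":40,"ax":-0.002,"ay":0.005,"az":-0.009,"jaw":45},{"tx":9,"ty":0,"tz":55,"ax":-0.002,"ay":0.005,"az":-0.009,"jaw":45},{"tx":9,"ty":0,"tz":66,"ax":-0.002,"ay":0.005,"az":-0.009,"jaw":45},{"tx":9,"ty":0,"tz":76,"ax":-0.002,"ay":0.005,"az":-0.009,"jaw":45},{"tx":9,"ty":0,"tz":76,"ax":-0.002,"ay":0.005,"az":-0.009,"jaw":45}]'; python3 w.py .404,-.143,-.020,8.9
```

```text
time_s: 14.4
position: [0.4029, -0.1413, -0.0212]
tool_rot: [-0.001, 0.649, 0.761, 0.0]
wrist_force: [-0.3, -0.1, 0.2]
grip_width: 0.0453
grasp_force: 0.0
t 14.4 p [ 402.9 -141.3  -21.2] yaw 9.1 down -1.0 F [-0.3 -0.1  0.2] grip 45.3 0.0
.404,-.143,-.020,8.9 -> t [-1.8  0.9 -1.2] a [-0.    -0.002  0.003] rows 0.1
```

```bash
python3 -m jog '[{"tx":-1.5,"ty":1,"tz":-1,"ax":0,"ay":0,"az":0,"jaw":30},{"tx":-1.5,"ty":1,"tz":-1,"ax":0,"ay":0,"az":0,"jaw":20},{"tx":-1.5,"ty":1,"tz":-1,"ax":0,"ay":0,"az":0,"jaw":10},{"tx":-1.5,"ty":1,"tz":-1,"ax":0,"ay":0,"az":0,"jaw":4},{"tx":-1.5,"ty":1,"tz":-1,"ax":0,"ay":0,"az":0,"jaw":4},{"tx":-1.5,"ty":1,"tz":-1,"ax":0,"ay":0,"az":0,"jaw":4},{"tx":-1.5,"ty":1,"tz":-1,"ax":0,"ay":0,"az":0,"jaw":4}]' 30; python3 w.py .408,-.25,-.020,4 .410,-.36,-.020,-3.3 .4617,-.3885,-.020,-3.3;  python3 net.py mount_right "(0,0,0)"
```

```text
time_s: 14.98
position: [0.4059, -0.1433, -0.0182]
tool_rot: [0.001, 0.649, 0.761, 0.002]
wrist_force: [-1.0, -0.5, 7.5]
grip_width: 0.0146
grasp_force: 29.7
t 14.98 p [ 405.9 -143.3  -18.2] yaw 9.1 down -1.0 F [-1.  -0.5  7.5] grip 14.6 29.7
.408,-.25,-.020,4 -> t [-105.7  -14.7    1.6] a [ 0.004 -0.001  0.088] rows 2.6
.410,-.36,-.020,-3.3 -> t [-214.6  -30.1    1.4] a [ 0.004 -0.001  0.216] rows 5.2
.4617,-.3885,-.020,-3.3 -> t [-250.9   16.5    1.6] a [ 0.004 -0.001  0.216] rows 6.0
side mount_right 0.68 tray mm [ 437.  -145.5]
side mount_right_rear 0.62 tray mm [ 393.2 -154.7]
```

```bash
python3 -m jog '[{"tx":-10,"ty":-2,"tz":0,"ax":0,"ay":0,"az":0.01,"jaw":4},{"tx":-30,"ty":-4,"tz":0,"ax":0,"ay":0,"az":0.03,"jaw":4},{"tx":-55,"ty":-8,"tz":0,"ax":0,"ay":0,"az":0.05,"jaw":4},{"tx":-80,"ty":-11,"tz":0,"ax":0,"ay":0,"az":0.07,"jaw":4},{"tx":-106,"ty":-15,"tz":0,"ax":0,"ay":0,"az":0.09,"jaw":4},{"tx":-132,"ty":-18,"tz":0,"ax":0,"ay":0,"az":0.12,"jaw":4},{"tx":-158,"ty":-22,"tz":0,"ax":0,"ay":0,"az":0.15,"jaw":4},{"tx":-185,"ty":-26,"tz":0,"ax":0,"ay":0,"az":0.18,"jaw":4},{"tx":-205,"ty":-29,"tz":0,"ax":0,"ay":0,"az":0.21,"jaw":4},{"tx":-220,"ty":-26,"tz":0,"ax":0,"ay":0,"az":0.216,"jaw":4},{"tx":-232,"ty":-12,"tz":0,"ax":0,"ay":0,"az":0.216,"jaw":4},{"tx":-244,"ty":2,"tz":0,"ax":0,"ay":0,"az":0.216,"jaw":4},{"tx":-251,"ty":10,"tz":0,"ax":0,"ay":0,"az":0.216,"jaw":4},{"tx":-251,"ty":10,"tz":0,"ax":0,"ay":0,"az":0.216,"jaw":4},{"tx":-251,"ty":10,"tz":0,"ax":0,"ay":0,"az":0.216,"jaw":4}]'; python3 w.py; python3 net.py mount_right "(.602,-.4045,-.057)"; python3 scr.py | grep side;  python3 -c "
from h import *
p=ctrl.get_image('side')
im=cv2.resize(p['color'][235:295,260:340],None,fx=10,fy=10,interpolation=cv2.INTER_CUBIC)
cv2.imwrite('pics/g5.png',im)"
```

```text
time_s: 16.53
position: [0.4552, -0.3908, -0.0185]
tool_rot: [0.001, 0.727, 0.686, 0.001]
wrist_force: [1.4, -3.2, 3.5]
grip_width: 0.0144
grasp_force: 29.8
t 16.53 p [ 455.2 -390.8  -18.5] yaw -3.3 down -1.0 F [ 1.4 -3.2  3.5] grip 14.4 29.8
side mount_right 0.84 tray mm [-123.2   -2.1]
side mount_right_rear 0.98 tray mm [-161.4    4.3]
top mount_right 0.32 tray mm [-45.7 103.9]
top mount_right_rear 0.68 tray mm [-10.5 111.2]
top mount_right_rear 0.52 tray mm [-85.9   3.9]
top mount_right_rear 0.5 tray mm [-202.1  606.7]
side 9 [ 601.7 -304.5]
side 10 [ 617.8 -386.2]
```

```bash
python3 -m jog '[{"tx":0,"ty":0,"tz":-2,"ax":0,"ay":0,"az":0,"jaw":34},{"tx":0,"ty":0,"tz":-2,"ax":0,"ay":0,"az":0,"jaw":34},{"tx":0,"ty":5,"tz":-2,"ax":0,"ay":0,"az":0,"jaw":34},{"tx":0,"ty":10,"tz":-2,"ax":0,"ay":0,"az":0,"jaw":34},{"tx":0,"ty":15,"tz":-2,"ax":0,"ay":0,"az":0,"jaw":34},{"tx":0,"ty":20,"tz":-2,"ax":0,"ay":0,"az":0,"jaw":34},{"tx":0,"ty":25,"tz":-2,"ax":0,"ay":0,"az":0,"jaw":34},{"tx":0,"ty":29,"tz":-2,"ax":0,"ay":0,"az":0,"jaw":34},{"tx":0,"ty":33,"tz":-2,"ax":0,"ay":0,"az":0,"jaw":34}]'; python3 w.py;python3 -m jog '[{"tx":0,"ty":4,"tz":0,"ax":0,"ay":0,"az":0,"jaw":34},{"tx":0,"ty":8,"tz":0,"ax":0,"ay":0,"az":0,"jaw":34},{"tx":0,"ty":12,"tz":0,"ax":0,"ay":0,"az":0,"jaw":34},{"tx":0,"ty":16,"tz":0,"ax":0,"ay":0,"az":0,"jaw":34}]'; python3 w.py; python3 net.py mount_right "(.602,-.4045,-.057)"|grep side
```

```text
time_s: 17.73
position: [0.4868, -0.3914, -0.0178]
tool_rot: [-0.001, 0.727, 0.686, 0.001]
wrist_force: [-3.9, 0.5, 2.9]
grip_width: 0.0339
grasp_force: 2.3
t 17.73 p [ 486.8 -391.4  -17.8] yaw -3.3 down -1.0 F [-3.9  0.5  2.9] grip 33.9 2.3
time_s: 18.07
position: [0.5004, -0.3912, -0.0178]
tool_rot: [-0.003, 0.728, 0.686, 0.0]
wrist_force: [-23.8, 12.6, 18.8]
grip_width: 0.0342
grasp_force: 12.1
t 18.07 p [ 500.4 -391.2  -17.8] yaw -3.4 down -1.0 F [-23.8  12.6  18.8] grip 34.2 12.1
side mount_right 0.45 tray mm [-205.2  634.1]
side mount_right 0.28 tray mm [-46.6 110.1]
side mount_right_rear 0.97 tray mm [-117.8   -5.9]
side mount_right_rear 0.48 tray mm [-58.5  72. ]
side mount_right_rear 0.47 tray mm [-71.2 100.2]
```

```bash
python3 -m jog '[{"tx":0,"ty":-4,"tz":0,"ax":0,"ay":0,"az":0,"jaw":34},{"tx":0,"ty":-8,"tz":0,"ax":0,"ay":0,"az":0,"jaw":34},{"tx":0,"ty":-8,"tz":0,"ax":0,"ay":0,"az":0,"jaw":34}]' >/dev/null; python3 w.py; python3 scr.py | grep side; python3 -c "
from h import *
p=ctrl.get_image('side')
im=cv2.resize(p['color'][240:300,260:340],None,fx=10,fy=10,interpolation=cv2.INTER_CUBIC)
cv2.imwrite('pics/g6.png',im)"
```

```text
t 18.62 p [ 495.1 -391.8  -17.5] yaw -3.3 down -1.0 F [-0.2 -0.   0.1] grip 34.0 0.0
side 10 [ 617.8 -386.2]
```

View pics/g6.png

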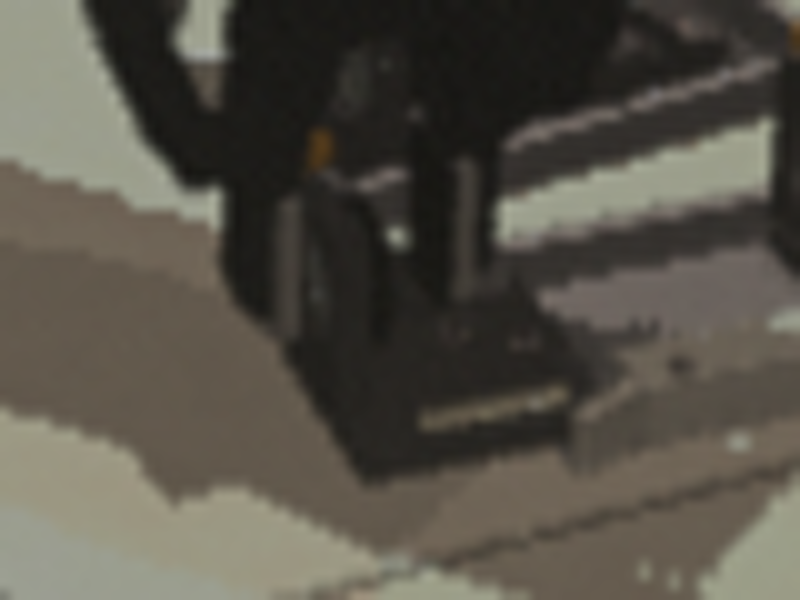

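```bash
python3 -c "
from h import *
p=ctrl.get_image('side')
x,y,th=.602,-.4045,-.057
c,s=np.cos(th),np.sin(th)
def tf(P): return (1000*np.array([c*(P[0]-x)+s*(P[1]-y),-s*(P[0]-x)+c*(P[1]-y)])).round(1)
for n,u,v,z in (('toeR',575,447,0),('rearR',365,481,0),('rearL',283,350,0.0),('rail end outer bottom',578,472,0),('slot rear',420,424,.008),('slot front',568,392,.008)):
    P=on_plane(p,(260+(u+.5)/10-.5,240+(v+.5)/10-.5),z); print(n,P[:2].round(4),tf(P))
print('tcp',tf(ctrl.read_state()['position']))
print(ctrl.place_of('tray_right_mouth',p)[:1] and tf(on_plane(p,ctrl.place_of('tray_right_mouth',p)[0]['point'],0)))
"
```

```text
toeR [ 0.5305 -0.4329] [-69.8 -32.4]
rearR [ 0.4818 -0.4252] [-118.8  -27.5]
rearL [ 0.49   -0.3689] [-113.8   29.2]
rail end outer bottom [ 0.5261 -0.442 ] [-73.6 -41.8]
slot rear [ 0.4976 -0.4208] [-103.3  -22.2]
slot front [ 0.5338 -0.4232] [-67.  -22.6]
tcp [-106.8    6.8]
[-72.4  -4.7]
```

```bash
python3 -m jog '[{"tx":0,"ty":0,"tz":0,"ax":0,"ay":0,"az":0,"jaw":18},{"tx":0,"ty":0,"tz":0,"ax":0,"ay":0,"az":0,"jaw":4},{"tx":0,"ty":0,"tz":0,"ax":0,"ay":0,"az":0,"jaw":4},{"tx":0,"ty":0,"tz":0,"ax":0,"ay":0,"az":0,"jaw":4},{"tx":0,"ty":-5,"tz":0,"ax":0,"ay":0,"az":0,"jaw":4},{"tx":2,"ty":-5,"tz":0,"ax":0,"ay":0,"az":0,"jaw":4},{"tx":4,"ty":-3,"tz":0,"ax":0,"ay":0,"az":0,"jaw":4},{"tx":4,"ty":0,"tz":0,"ax":0,"ay":0,"az":0,"jaw":4},{"tx":4,"ty":3,"tz":0,"ax":0,"ay":0,"az":0,"jaw":4},{"tx":4,"ty":3,"tz":0,"ax":0,"ay":0,"az":0,"jaw":4}]'; python3 -m jog '[{"tx":0,"ty":3,"tz":0,"ax":0,"ay":0,"az":0,"jaw":4},{"tx":0,"ty":6,"tz":0,"ax":0,"ay":0,"az":0,"jaw":4},{"tx":0,"ty":9,"tz":0,"ax":0,"ay":0,"az":0,"jaw":4}]'; python3 w.py
```

```text
time_s: 19.75
position: [0.4983, -0.3881, -0.0171]
tool_rot: [-0.0, 0.727, 0.686, 0.001]
wrist_force: [-4.1, -0.5, 5.6]
grip_width: 0.0143
grasp_force: 30.6
time_s: 20.0
position: [0.5061, -0.389, -0.0169]
tool_rot: [-0.001, 0.728, 0.686, 0.0]
wrist_force: [-8.1, 0.5, 11.3]
grip_width: 0.0147
grasp_force: 30.7
t 20.0 p [ 506.1 -389.   -16.9] yaw -3.4 down -1.0 F [-8.1  0.5 11.3] grip 14.7 30.7
```

```bash
python3 -m jog '[{"tx":0,"ty":4,"tz":-1,"ax":0,"ay":0,"az":0,"jaw":4},{"tx":0,"ty":8,"tz":-1,"ax":0,"ay":0,"az":0,"jaw":4},{"tx":0,"ty":12,"tz":-1,"ax":0,"ay":0,"az":0,"jaw":4},{"tx":0,"ty":15,"tz":-1,"ax":0,"ay":0,"az":0,"jaw":4}]'; python3 w.py
```

```text
time_s: 20.33
position: [0.5216, -0.3897, -0.0164]
tool_rot: [-0.001, 0.727, 0.686, 0.0]
wrist_force: [-7.0, -0.9, 7.5]
grip_width: 0.0147
grasp_force: 29.8
t 20.33 p [ 521.6 -389.7  -16.4] yaw -3.3 down -1.0 F [-7.  -0.9  7.5] grip 14.7 29.8
```

```bash
python3 -m jog '[{"tx":0,"ty":5,"tz":0,"ax":0,"ay":0,"az":0,"jaw":4},{"tx":0,"ty":10,"tz":0,"ax":0,"ay":0,"az":0,"jaw":4},{"tx":0,"ty":15,"tz":0,"ax":0,"ay":0,"az":0,"jaw":4},{"tx":0,"ty":20,"tz":0,"ax":0,"ay":0,"az":0,"jaw":4},{"tx":0,"ty":24,"tz":0,"ax":0,"ay":0,"az":0,"jaw":4},{"tx":0,"ty":27,"tz":0,"ax":0,"ay":0,"az":0,"jaw":4}]'; python3 w.py; python3 -m jog '[{"tx":0,"ty":2,"tz":0,"ax":0,"ay":0,"az":0,"jaw":4},{"tx":0,"ty":4,"tz":0,"ax":0,"ay":0,"az":0,"jaw":4}]'; python3 w.py
```

```text
time_s: 20.83
position: [0.5483, -0.3916, -0.0163]
tool_rot: [-0.001, 0.728, 0.686, 0.0]
wrist_force: [-8.3, -1.0, 7.2]
grip_width: 0.0146
grasp_force: 29.8
t 20.83 p [ 548.3 -391.6  -16.3] yaw -3.4 down -1.0 F [-8.3 -1.   7.2] grip 14.6 29.8
time_s: 21.0
position: [0.5521, -0.3918, -0.0163]
tool_rot: [-0.001, 0.728, 0.686, 0.0]
wrist_force: [-7.9, -1.4, 7.4]
grip_width: 0.0144
grasp_force: 29.8
t 21.0 p [ 552.1 -391.8  -16.3] yaw -3.4 down -1.0 F [-7.9 -1.4  7.4] grip 14.4 29.8
```

Still sliding freely; a few mm more to the stop.

```bash
python3 -m jog '[{"tx":0,"ty":2,"tz":0,"ax":0,"ay":0,"az":0,"jaw":4},{"tx":0,"ty":4,"tz":0,"ax":0,"ay":0,"az":0,"jaw":4}]'; python3 -m jog '[{"tx":0,"ty":1.5,"tz":0,"ax":0,"ay":0,"az":0,"jaw":4},{"tx":0,"ty":3,"tz":0,"ax":0,"ay":0,"az":0,"jaw":4}]'; python3 w.py
```

```text
time_s: 21.17
position: [0.556, -0.3921, -0.0163]
tool_rot: [-0.001, 0.728, 0.686, 0.0]
wrist_force: [-7.3, -0.9, 8.0]
grip_width: 0.0144
grasp_force: 29.8
time_s: 21.33
position: [0.5586, -0.3923, -0.0163]
tool_rot: [-0.001, 0.728, 0.686, -0.0]
wrist_force: [-14.3, 0.4, 12.3]
grip_width: 0.0145
grasp_force: 31.0
t 21.33 p [ 558.6 -392.3  -16.3] yaw -3.4 down -1.0 F [-14.3   0.4  12.3] grip 14.5 31.0
```

```bash
python3 -m jog '[{"tx":0,"ty":1.5,"tz":0,"ax":0,"ay":0,"az":0,"jaw":4},{"tx":0,"ty":1.5,"tz":0,"ax":0,"ay":0,"az":0,"jaw":4}]'; python3 -m jog '[{"tx":0,"ty":0,"tz":0,"ax":0,"ay":0,"az":0,"jaw":38},{"tx":0,"ty":0,"tz":0,"ax":0,"ay":0,"az":0,"jaw":38},{"tx":0,"ty":-2,"tz":0,"ax":0,"ay":0,"az":0,"jaw":38},{"tx":0,"ty":-2,"tz":-20,"ax":0,"ay":0,"az":0,"jaw":38},{"tx":0,"ty":-2,"tz":-60,"ax":0,"ay":0,"az":0,"jaw":38},{"tx":0,"ty":-2,"tz":-100,"ax":0,"ay":0,"az":0,"jaw":38},{"tx":0,"ty":-100,"tz":-130,"ax":0,"ay":0,"az":0,"jaw":38},{"tx":0,"ty":-100,"tz":-130,"ax":0,"ay":0,"az":0,"jaw":38},{"tx":80,"ty":-120,"tz":-130,"ax":0,"ay":0,"az":0,"jaw":38},{"tx":160,"ty":-130,"tz":-130,"ax":0,"ay":0,"az":0,"jaw":38},{"tx":220,"ty":-130,"tz":-130,"ax":0,"ay":0,"az":0,"jaw":38},{"tx":220,"ty":-130,"tz":-130,"ax":0,"ay":0,"az":0,"jaw":38},{"tx":220,"ty":-130,"tz":-130,"ax":0,"ay":0,"az":0,"jaw":38}]'; python3 scr.py; python3 w.py
```

```text
time_s: 21.5
position: [0.5585, -0.3924, -0.0163]
tool_rot: [-0.002, 0.728, 0.686, -0.001]
wrist_force: [-14.4, 1.5, 12.2]
grip_width: 0.0144
grasp_force: 31.2
time_s: 22.58
position: [0.4458, -0.1806, 0.1132]
tool_rot: [-0.0, 0.727, 0.687, 0.001]
wrist_force: [2.0, 0.6, -0.0]
grip_width: 0.0378
grasp_force: 0.0
top 14 [ 617.4 -388.4]
top 13 [ 601.1 -307.6]
top 121 [ 531.9 -153.8]
top 168 [ 533.8 -222.4]
top 13 [ 558.1 -381.8]
top 15 [ 541.4 -315.4]
top 123 [ 472.3 -257.2]
top 37 [ 499.8 -171.1]
top 41 [ 469.5 -223.1]
top 74 [ 445.1 -173.4]
top 124 [ 374.9 -133.7]
side 9 [ 601.8 -304.5]
side 11 [ 541.5 -312.6]
side 10 [ 617.9 -386.1]
side 11 [ 558.3 -379. ]
t 22.68 p [ 447.2 -173.6  112.9] yaw -2.6 down -1.0 F [0.4 0.1 0.1] grip 38.1 0.0
```

```bash
python3 -c "
from rig import ctrl
print(ctrl.finish_job())"
```

```text
the job is handed in; nothing more can be done
None
```

Both mounts are in the trays of their own hand and pushed home. Their thumbscrews measure about 60 mm from those of the stored mounts, the distance expected with the toes touching. The job was handed in at about 22.7 s; the hand-in call returned no verdict.

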